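Set a round spindle flat-up in the drilling cradle

ROBOT

A 7-joint arm with a two-finger parallel gripper is mounted at the origin on a cart in front of the work surface, level with it; the furniture and walls round the work are solid. World frame = base frame: x ahead of the robot, y to its left, z up, the work surface at z = 0. Lengths are in m, angles in rad, forces in N, time in s.
With the tool pointing down it reaches from about 0.425 to 0.925 m from the base axis. Payload 6.8 kg.
Tool frame: the origin (TCP) lies midway between the tips of the shut fingers; the grasp point (between the pads) lies 19 mm behind it (r.grip_point_offset is the distance from the TCP to the grasp point, in m); z points along the fingers, y is the direction in which the jaws open and shut (so a half turn about z gives the same grasp; the last joint's range is limited). The gripper opens to 85 mm and grips with 20 to 120 N. Pads are 22 mm wide; open, the fingers measure 114 mm over their backs; the gripper's body (76 mm by 85 mm) begins 54 mm behind the grasp point. The pads swing forward as they close: fully open they stand 13 mm farther back than shut.
Start: joints at [-1.413, 0.477, 0.022, 1.555, -0.011, 1.109, -0.083], TCP at [0.177, 0.651, 0.231] pointing down, gripper open.
Joint ranges: [-2.96, 2.96], [-0.34, 2.1], [-1.41, 1.46], [0.24, 2.44], [-1.37, 4.51], [0.17, 1.92], [-2.96, 2.96]. Speed limits (rad/s): [2.39, 2.39, 3.14, 3.14, 3.14, 3.14, 3.14].

INTERFACE

Orientations are given as a rotation vector (axis times angle).
In Python, from bench import r, grab_frame, camera_params gives the robot as it stands.
- The arm moves only by the tool carry_out, never from a script. Its argument "motion" is text: rows parted by semicolons, each of 5 numbers parted by spaces: the closure, from 0 (fully open) to 1 (shut), then the shift along the tool's x, y, z in mm, then the turn about the tool's z in rad. In form: fingers dx dy dz twist; .... A call has exactly 8 rows; each row shifts and turns the commanded pose from where the row before left it, along the tool's axes as they then stand; what a row does not reach is not made up. A row lasts 1/8 s, in which the tool goes at most 62.5 mm and 10.7 degrees, less where a joint would pass 70% of its speed; a pose out of reach is approached as far as the arm can. A call with a gripper value outside its range is refused whole. The fingers move at their own pace and stop on an object; "newtons" is the grip in N (left out, the last holds). Time passes only in rows, so rows that do not move let the fingers close, or fill a call up. It gives the time, the measured TCP pose, the force and the opening at its end, in the units of the state.
- r.get_obs(): the state, without advancing time (a new reading comes with each control period).
- grab_frame(name): name is "scene" or "top" or "wrist"; returns the picture (384x512x3 uint8, red, green, blue); there is no depth.
- camera_params(name): a dict with "fx", "fy", "cx", "cy" (pixels), "eye" and "attitude" of the camera in the world. Camera axes: x right, y down, z forward; pixel columns grow to the right and rows downward; lengths in m; the calibration is good to about 2 mm. The wrist camera is an equidistant fisheye: a pixel r from the principal point sees the ray r / f radians off the axis. A picture is of the moment at which its call begins: read the wrist's pose just before it. camera_params takes no time and is no camera call; for the wrist camera it gives the pose at the moment of the call.
- r.hand_in(): hands the job in, once; it reports no verdict.
The state is a dict: "clock": time; "joints": joint angles; "qvel": joint speeds; "tau": joint torques, N m; "tcp_pos": TCP position; "orientation": TCP orientation; "contact_force": force on the tool from outside, world axes, zero at the start; "moment": the same for the moment, N m; "grip_width": finger opening in m.
Only numpy, scipy, OpenCV 4.12 (cv2) and the standard library are available. Lean on these libraries where they do the work, as an engineer would, in place of code of your own. Each camera call takes 0.05 s, during which the arm holds its last target.

TASK

Get the dark wooden spindle ready for drilling: roll it along the rails into the vee between the white rollers of the plywood cradle so that it settles there, and turn it in the vee until its pale planed flat faces straight up. Then swing the hold-down arm over and press it fully down so that its white pad lies on the flat, and leave it so; do not knock over or shift the yellow tin and the blue roll of tape.

Things in the scene. Friction and masses are not known exactly. Their poses are not given: they have to be found in the camera images.
- spindle_mid (a point): centre of the loose dark-brown round wooden spindle, 55 mm diameter, 170 mm long, 0.28 kg. y axis along the spindle, z axis the outward normal of its pale planed flat. The flat spans only the middle 76 mm of the length: 39 mm wide, 19.5 mm from the axis (8 mm below the round). The ends, 38 to 85 mm from the centre, are fully round. The flat starts tipped about 0.8 rad from up, away from the robot.
- spindle: the same spindle, same origin and axes. It starts on the cradle's two rails on the robot's side of the vee, its centre 72.5 mm above the bench; pushed away from the robot (cradle +x) it rolls into the vee and drops 12.6 mm. Seated there on free rollers it turns easily when shut fingertips press lightly on the top of a round end and stroke across it: a full turn is 173 mm of stroke.
- vee_seat (a point): centre of the spindle once seated in the vee, 59.9 mm above the bench (round top then 87.4 mm, flat when up 79.4 mm above the bench). Axes are those of the fixed plywood cradle: x from the rails across the vee, away from the robot; y along the seated spindle, to the left; z up.
- cradle: the cradle, origin on the bench under vee_seat, same axes. Two 24 mm wide cheeks at y = -60 and +60 mm: tops are level rails at z 45 mm from x = -142 mm (end stop, to z 56) to -42 mm, then two free white rollers, radius 12, at x -28 and 28, z 32, form the vee; end stop behind to z 62. Between cheeks only the base, 12 mm thick, x -155 to 70, y -85 to 145 mm. Hinge ears at y 111 to 141, to z 118.
- holddown (a joint): angle (rad) of the hinged hold-down arm: 0 = level, pad lying on the upturned flat of the seated spindle; pi/2 = upright; starts at 1.65 to 1.95, leaning left past upright. Stays above about 0.05 unless the flat is up. Stiff hinge: it stays where it is left; 2 to 3 N near its end moves it. Pivot axis along cradle x at y = +126 mm, z = 102 mm. Down, the arm points to cradle -y.
- holddown_top (a point): point to press, on the outer (when down, top) face of the arm opposite the slippery white plastic pad (pressed down, it levels a flat that is nearly up), 126 mm from the pivot. The arm is a pale bar, 30 mm wide, 14 mm thick, its end 150 mm from the pivot; this point lies 7 mm out from the bar's middle. When down, it is over the middle of the seated spindle, 109 mm above the bench.
- filler_tin: yellow lidded tin, 75 mm in diameter, 69 mm high, standing to the left of the cradle; origin at the centre of its underside. Leave it alone.
- blue_tape: roll of blue tape lying flat, 66 mm in diameter, 19 mm high, to the left of the cradle; origin at the centre of its underside. Leave it alone.
There are look-alikes about, which are no part of the job. There is more than one size of the spindle; the job needs the larger.

How it is judged:
By the outcome, as a careful person would: the job done as asked, in the order asked, and still so for the second after the job is handed in, with the robot touching nothing.
It also fails if it takes over 61 s, if anything falls off the work surface, if the arm or the gripper's body presses on something with over 40 N, if the wrist force passes 120 N, or if a joint passes its speed limit or range.

## Working session

There is one attempt and no reset: what is moved stays moved. The work goes in short steps, Python scripts to look and compute and a tool call to move; the robot and the scene stay as the last step left them, time stands still between calls to the robot, and variables do not carry over. Pictures are saved under pics/ and viewed, and the job is handed in when it is done.

Besides the shell and the picture viewer there is one more tool, called as name(argument=value, ...), one argument or row to a line, values as JSON. carry_out: Moves the arm, as the interface text tells. Its arguments: {"type":"object","properties":{"motion":{"type":"string"},"newtons":{"type":"number"}},"required":["motion"]}

```bash
ls; mkdir -p pics
python3 - <<'E'
from bench import r, grab_frame, camera_params
import cv2
o=r.get_obs()
for k,v in o.items(): print(k,v)
for n in ["scene","top","wrist"]:
    p=camera_params(n); print(n,p)
    im=grab_frame(n); cv2.imwrite(f"pics/{n}0.png",im[:,:,::-1])
E
```

```text
pics
clock 0.0
joints [-1.41308084  0.47781515  0.02233325  1.55642712 -0.01147048  1.10929779
 -0.08310026]
qvel [-1.21586994e-03  1.36747091e-03  1.27432970e-03  1.33409546e-04
  3.10138326e-05  6.45238639e-04 -1.47893297e-04]
tau [ 3.79850690e-04 -5.96452904e+01  1.60761449e+00 -2.81203204e+01
  1.23296547e-02  9.27670626e-03 -1.42971876e-05]
tcp_pos [0.17718543 0.65072907 0.23032578]
orientation [-4.16239582e-01 -3.11381142e+00  2.85464960e-03]
contact_force [-0.41939262 -0.74086205  0.16517756]
moment [-0.03046237 -0.04147855  0.01057532]
grip_width 0.08561548363789306
scene {'fx': 440.64444540192704, 'fy': 440.64444540192704, 'cx': 253.91940689883617, 'cy': 188.1812237401674, 'eye': array([-0.16972742, -0.4522102 ,  0.86628962]), 'attitude': array([-2.14069464,  0.96381109, -0.42532003])}
top {'fx': 409.1366174957755, 'fy': 409.1366174957755, 'cx': 258.1086484221773, 'cy': 185.58843952998996, 'eye': array([0.2682576 , 0.1017003 , 1.14327579]), 'attitude': array([-2.09151664,  2.12830506, -0.21859598])}
wrist {'fx': 297.3186396354542, 'fy': 297.3186396354542, 'cx': 263.3706509730465, 'cy': 189.249010281053, 'eye': array([0.10642223, 0.6703586 , 0.37314274]), 'attitude': array([2.29856272, 1.75978185, 0.25831386])}
```

View pics/scene0.png

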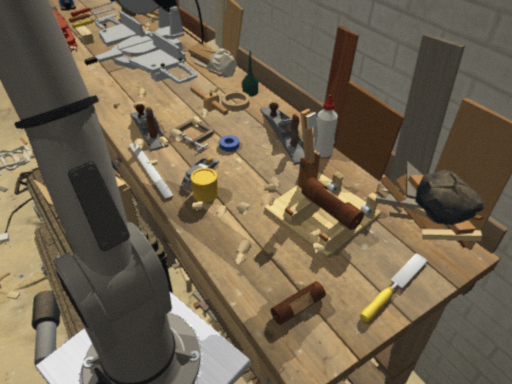

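View pics/top0.png

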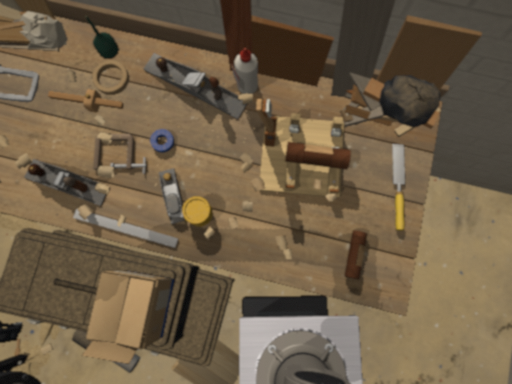

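View pics/wrist0.png

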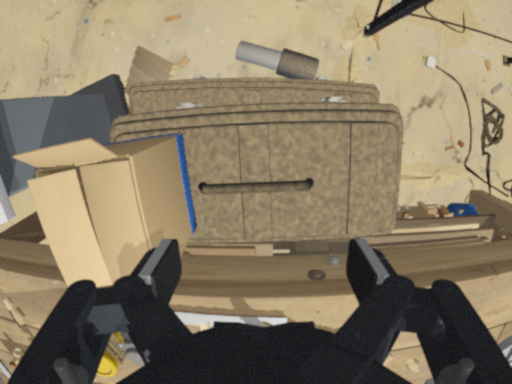

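Run:
```python
import cv2
a=cv2.imread("pics/top0.png"); b=cv2.imread("pics/scene0.png")
cv2.imwrite("pics/topc.png",cv2.resize(a[80:220,230:380],None,fx=5,fy=4.28*1.0,interpolation=cv2.INTER_CUBIC)[:600])
cv2.imwrite("pics/topc.png",cv2.resize(a[80:220,230:380],None,fx=4.2,fy=4.2,interpolation=cv2.INTER_CUBIC))
cv2.imwrite("pics/scenec.png",cv2.resize(b[120:260,250:400],None,fx=4.2,fy=4.2,interpolation=cv2.INTER_CUBIC))
```

```text
(no output)
```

View pics/topc.png

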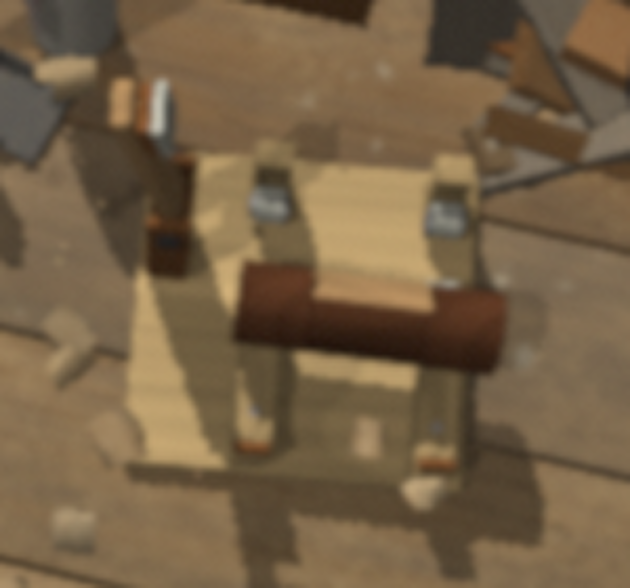

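View pics/scenec.png

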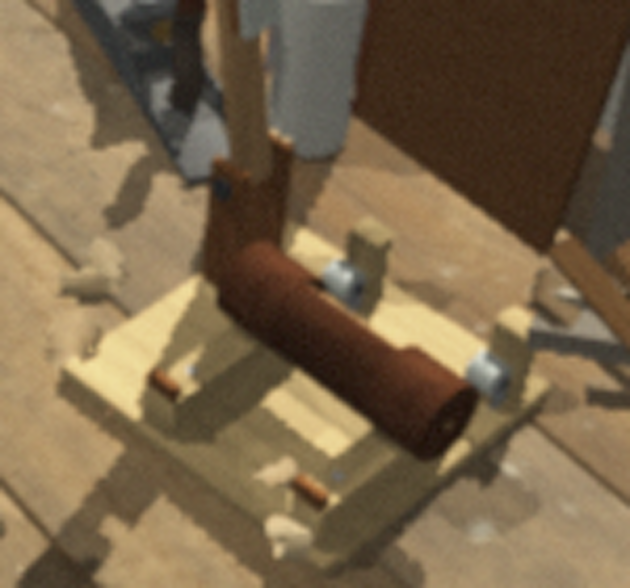

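```bash
cat > h.py <<'E'
import numpy as np, cv2
from scipy.spatial.transform import Rotation as R
from bench import r, grab_frame, camera_params
P={n:camera_params(n) for n in("scene","top")}
def proj(n,X):
    p=P[n]; X=np.atleast_2d(X); c=(X-p['eye'])@R.from_rotvec(p['attitude']).as_matrix()
    return np.c_[p['fx']*c[:,0]/c[:,2]+p['cx'],p['fy']*c[:,1]/c[:,2]+p['cy']]
def ray(n,u,v):
    p=P[n]; d=R.from_rotvec(p['attitude']).as_matrix()@np.array([(u-p['cx'])/p['fx'],(v-p['cy'])/p['fy'],1]); return p['eye'],d
def onz(n,u,v,z):
    e,d=ray(n,u,v); return e+d*(z-e[2])/d[2]
def cr(pose,X):
    x,y,a=pose; X=np.atleast_2d(X); c,s=np.cos(a),np.sin(a)
    return np.c_[x+c*X[:,0]-s*X[:,1],y+s*X[:,0]+c*X[:,1],X[:,2]]
E
cat > a.py <<'E'
from h import *
from scipy.optimize import least_squares
T=lambda u,v:(230+u/4.2,80+v/4.2); S=lambda u,v:(250+u/4.2,120+v/4.2)
L=[("top",T(130,464),(-.155,.145,.012)),("top",T(462,476),(-.155,-.085,.012)),("top",T(478,165),(.07,-.085,.012)),
("scene",S(65,368),(-.155,.145,.012)),("scene",S(322,553),(-.155,-.085,.012)),("scene",S(546,380),(.07,-.085,.012)),
("top",T(270,205),(.030,.06,.044)),("top",T(445,215),(.030,-.06,.044))]
f=lambda q:np.concatenate([proj(n,cr(q,X))[0]-uv for n,uv,X in L])
s=least_squares(f,[.6,0,0],loss='soft_l1'); print(s.x); print(f(s.x).reshape(-1,2).round(1))
q=s.x; np.save("q.npy",q)
for n,(x0,y0) in (("top",(230,80)),("scene",(250,120))):
    im=cv2.imread(f"pics/{n}0.png")[y0:y0+140,x0:x0+150]; im=cv2.resize(im,None,fx=4.2,fy=4.2,interpolation=cv2.INTER_CUBIC)
    def dr(A,col):
        p=(proj(n,cr(q,np.array(A)))-[x0,y0])*4.2; cv2.polylines(im,[p.astype(int)],True,col,1)
    dr([(-.155,-.085,.012),(-.155,.145,.012),(.07,.145,.012),(.07,-.085,.012)],(0,255,0))
    for y in(-.06,.06):
        dr([(-.142,y-.012,.045),(-.142,y+.012,.045),(-.042,y+.012,.045),(-.042,y-.012,.045)],(255,0,0))
        for x in (-.028,.028): dr([(x-.008,y-.012,.041),(x-.008,y+.012,.041),(x+.008,y+.012,.041),(x+.008,y-.012,.041)],(255,255,0))
    dr([(-.015,.111,.118),(-.015,.141,.118),(.015,.141,.118),(.015,.111,.118)],(0,0,255))
    cv2.imwrite(f"pics/{n}_ov.png",im)
for u,v,n in((238,300,"L"),(500,330,"R"),(372,315,"C")): print(n,onz("top",*T(u,v),.0725))
E
python3 a.py
```

```text
[ 0.63468962 -0.05818851 -0.09280557]
[[-2.   0.1]
 [ 0.6  3.3]
 [-0.6  1.8]
 [-1.8 -0.9]
 [ 1.7  2.9]
 [ 1.5 -0.2]
 [-0.5 -2.1]
 [ 0.2 -1.5]]
L [0.58918543 0.0232584  0.0725    ]
R [ 0.56594863 -0.14512192  0.0725    ]
C [ 0.57750566 -0.06305871  0.0725    ]
```

View pics/top_ov.png

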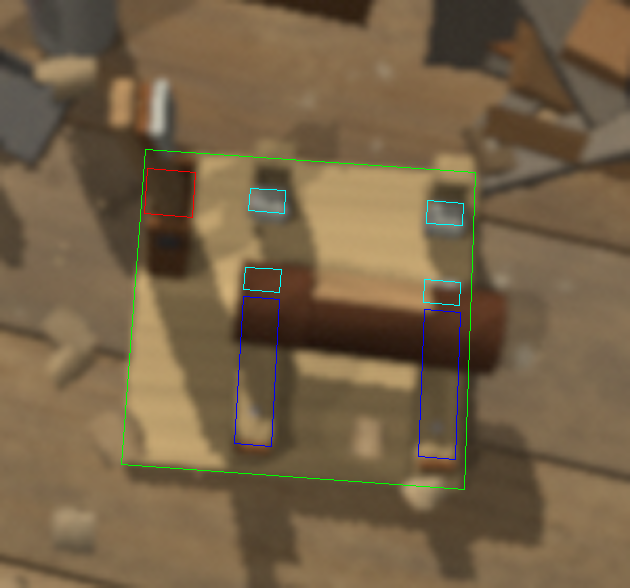

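View pics/scene_ov.png

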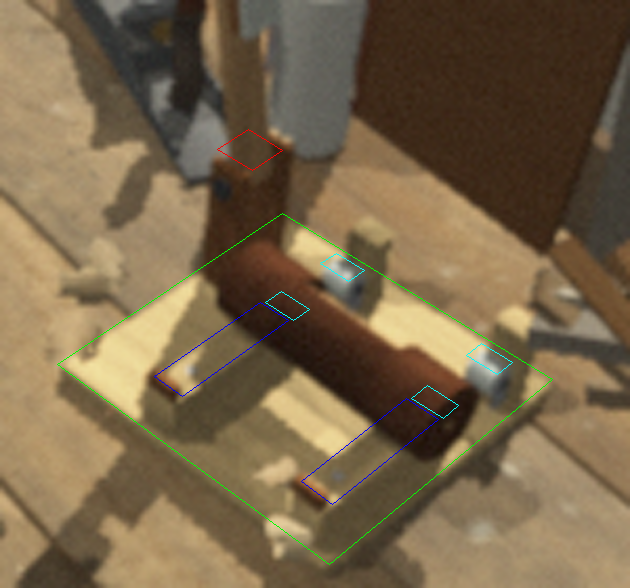

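carry_out(
  motion="0.5 0 0 0 -0.173; 0.5 -35 -35 0 0; 0.5 -35 -35 0 0; 0.5 -35 -35 0 0; 0.5 -35 -35 0 0; 0.5 -35 -35 0 0; 0.5 -35 -35 0 0; 0.5 -35 -35 0 0",
)

```text
clock: 1.15
tcp_pos: [0.3994, 0.3832, 0.2312]
orientation: [-0.146, -3.138, 0.0]
contact_force: [0.6, 0.4, 0.1]
grip_width: 0.0427
```

carry_out(
  motion="0.5 -15 -52 0 0; 0.5 -15 -52 0 0; 0.5 -15 -52 0 0; 0.5 -15 -52 0 0; 0.5 -15 -52 0 0; 0.5 -15 -52 0 0; 0.5 -15 -52 0 0; 0.5 -15 -52 0 0",
)

```text
clock: 2.15
tcp_pos: [0.4794, -0.0424, 0.2314]
orientation: [0.145, 3.138, 0.0]
contact_force: [0.3, 0.8, -0.9]
grip_width: 0.043
```

```bash
cat >> h.py <<'E'
def tocr(X):
    x,y,a=np.load("q.npy"); c,s=np.cos(a),np.sin(a); d=np.asarray(X)-[x,y,0]
    return np.array([c*d[0]+s*d[1],-s*d[0]+c*d[1],d[2]])
def st():
    o=r.get_obs(); Rm=R.from_rotvec(o['orientation']).as_matrix()
    print("t",round(o['clock'],2),"tcp_cr mm",(tocr(o['tcp_pos'])*1e3).round(1),"tooly yaw",round(float(np.arctan2(-Rm[0,1],Rm[1,1])),3),"tz",Rm[:,2].round(3),"w",round(o['grip_width'],4),"F",np.round(o['contact_force'],1),"q7",np.round(o['joints'],2))
def snap(n,f):
    im=grab_frame(n); cv2.imwrite(f"pics/{f}.png",im[:,:,::-1]); return im[:,:,::-1]
E
python3 - <<'E'
from h import *
st(); 
w=camera_params("wrist"); import pickle; pickle.dump(w,open("w1.pkl","wb"))
im=snap("wrist","w1"); cv2.imwrite("pics/w1b.png",cv2.resize(im,(800,600),interpolation=cv2.INTER_CUBIC))
E
```

```text
t 2.15 tcp_cr mm [-156.     1.4  231.4] tooly yaw -0.093 tz [ 0.  0. -1.] w 0.043 F [ 0.3  0.8 -0.9] q7 [-0.39  0.15  0.39  2.03 -0.07  0.97  1.51]
```

View pics/w1b.png

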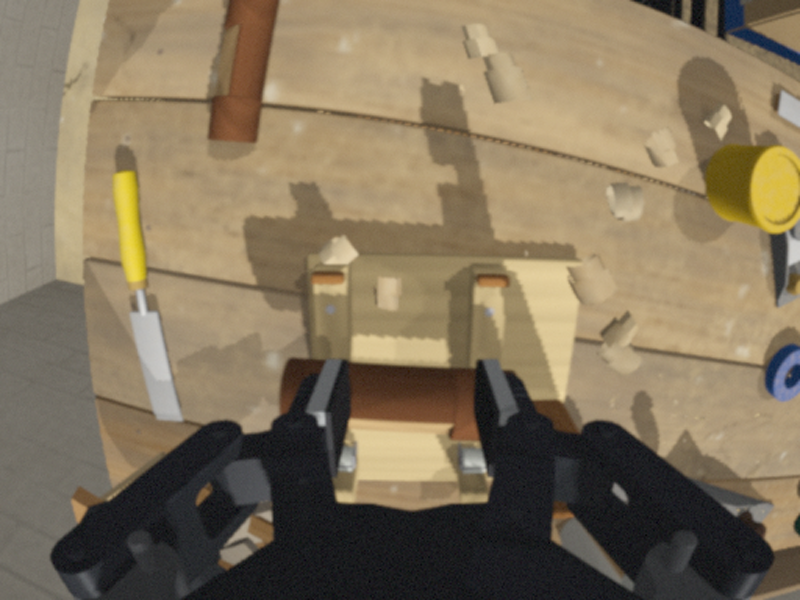

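```bash
cat >> h.py <<'E'
def wray(w,u,v):
    x=(u-w['cx'])/w['fx'];y=(v-w['cy'])/w['fy'];t=np.hypot(x,y)+1e-9
    d=np.array([np.sin(t)*x/t,np.sin(t)*y/t,np.cos(t)]); return w['eye'],R.from_rotvec(w['attitude']).as_matrix()@d
def wz(w,u,v,z):
    e,d=wray(w,u,v); return e+d*(z-e[2])/d[2]
E
python3 - <<'E'
from h import *
import pickle
w=pickle.load(open("w1.pkl","rb")); print(w['eye'])
for n,u,v,z in (("base FL",580,262,.012),("base FR",306,256,.012),("stopR",331,272,.056),("stopL",491,275,.056),("spR end",284,395,.0725),("spR top edge",300,360,.09),("roller L",472,458,.044),("rollerR",346,458,.044)):
    print(n,(tocr(wz(w,u*.64,v*.64,z))*1e3).round(1))
im=cv2.imread("pics/w1.png"); cv2.imwrite("pics/w1c.png",cv2.resize(im[150:330,170:390],None,fx=3.3,fy=3.3,interpolation=cv2.INTER_CUBIC))
E
```

```text
[ 0.40633687 -0.03559836  0.37408813]
base FL [-149.2  141.8   12. ]
base FR [-153.   -84.2   12. ]
stopR [-150.4  -56.1   56. ]
stopL [-148.4   58.    56. ]
spR end [-59.  -95.3  72.5]
spR top edge [-97.  -75.1  90. ]
roller L [19.3 54.6 44. ]
rollerR [ 19.7 -56.   44. ]
```

View pics/w1c.png

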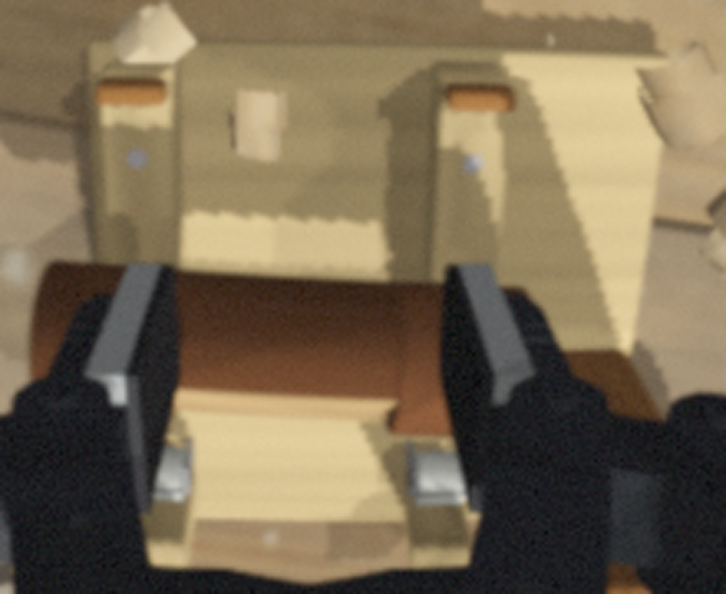

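carry_out(
  motion="0.5 -10 0 20 0; 0.5 -10 0 25 0; 0.5 -10 0 25 0; 0.5 -10 0 25 0; 0.5 0 0 25 0; 0.5 0 0 25 0; 0.5 0 0 20 0; 0.5 0 0 10 0",
)

```text
clock: 3.2
tcp_pos: [0.5186, -0.0441, 0.0552]
orientation: [-0.146, -3.136, 0.0]
contact_force: [0.3, -0.7, 0.4]
grip_width: 0.0427
```

Run:
```python
from h import *
st()
a=snap("scene","s2"); cv2.imwrite("pics/s2c.png",cv2.resize(a[100:280,220:420],None,fx=3.3,fy=3.3,interpolation=cv2.INTER_CUBIC))
```

```text
t 3.2 tcp_cr mm [-116.9    3.2   55.2] tooly yaw -0.093 tz [-0.002 -0.    -1.   ] w 0.0427 F [ 0.3 -0.7  0.4] q7 [-0.28  0.49  0.3   2.08 -0.25  0.61  1.68]
```

View pics/s2c.png

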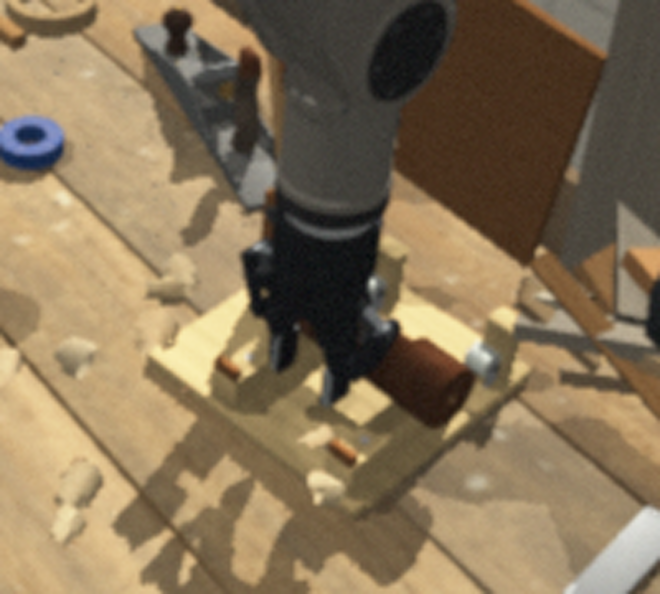

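carry_out(
  motion="0.5 -8 0 0 0; 0.5 -8 0 0 0; 0.5 -7 0 0 0; 0.5 -7 0 0 0; 0.5 -6 0 0 0; 0.5 -6 0 0 0; 0.5 -6 0 0 0; 0.5 -6 0 0 0",
)

```text
clock: 4.25
tcp_pos: [0.5734, -0.0494, 0.0562]
orientation: [-0.146, -3.138, 0.0]
contact_force: [-0.0, -0.3, 0.6]
grip_width: 0.0428
```

Run:
```python
from h import *
st()
a=snap("scene","s3"); cv2.imwrite("pics/s3c.png",cv2.resize(a[100:280,220:420],None,fx=3.3,fy=3.3,interpolation=cv2.INTER_CUBIC))
```

```text
t 4.25 tcp_cr mm [-61.8   3.   56.2] tooly yaw -0.093 tz [-0. -0. -1.] w 0.0428 F [-0.  -0.3  0.6] q7 [-0.25  0.56  0.3   1.95 -0.26  0.68  1.69]
```

View pics/s3c.png

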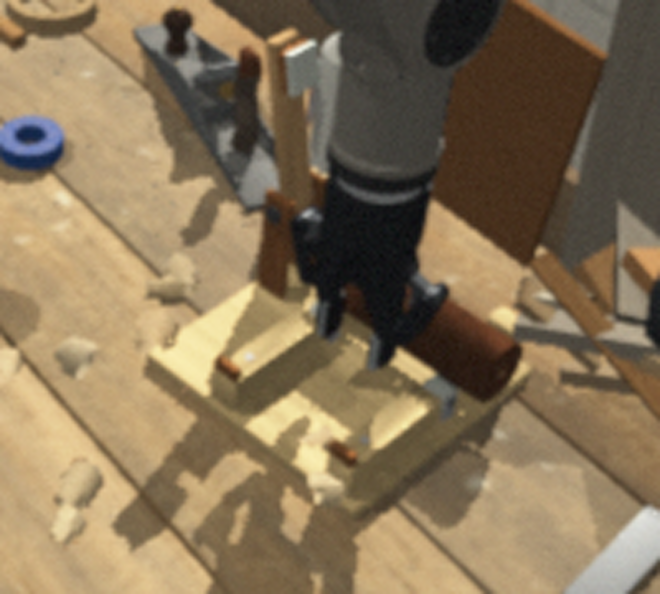

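carry_out(
  motion="0.5 10 0 0 0; 0.5 10 0 -20 0; 0.2 15 0 -30 0; 0 15 0 -30 0; 0 10 0 -30 0; 0 0 0 -20 0; 0 0 0 -10 0; 0 0 0 0 0",
)

```text
clock: 5.3
tcp_pos: [0.5132, -0.0437, 0.1964]
orientation: [0.146, 3.138, 0.001]
contact_force: [0.7, -0.5, -0.1]
grip_width: 0.0855
```

```bash
cat > look.py <<'E'
from h import *
import pickle,sys
n=sys.argv[1]; st(); w=camera_params("wrist"); pickle.dump(w,open(n+".pkl","wb"))
im=snap("wrist",n); cv2.imwrite(f"pics/{n}b.png",cv2.resize(im,(800,600),interpolation=cv2.INTER_CUBIC))
a=snap("top",n+"t"); cv2.imwrite(f"pics/{n}tc.png",cv2.resize(a[80:220,230:380],None,fx=4.2,fy=4.2,interpolation=cv2.INTER_CUBIC))
E
python3 look.py w4
```

```text
t 5.3 tcp_cr mm [-122.4    3.1  196.4] tooly yaw -0.093 tz [ 0.001  0.    -1.   ] w 0.0855 F [ 0.7 -0.5 -0.1] q7 [-0.37  0.26  0.39  1.99 -0.13  0.91  1.57]
```

View pics/w4b.png

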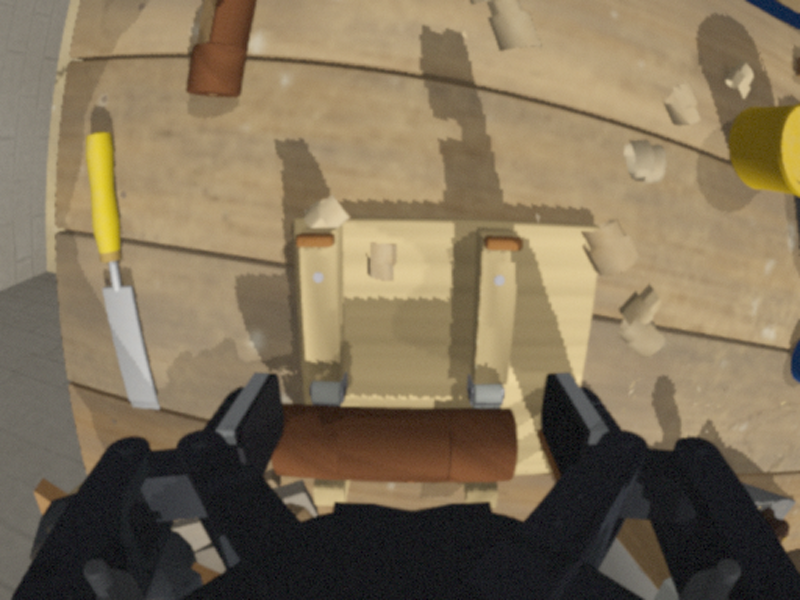

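View pics/w4tc.png

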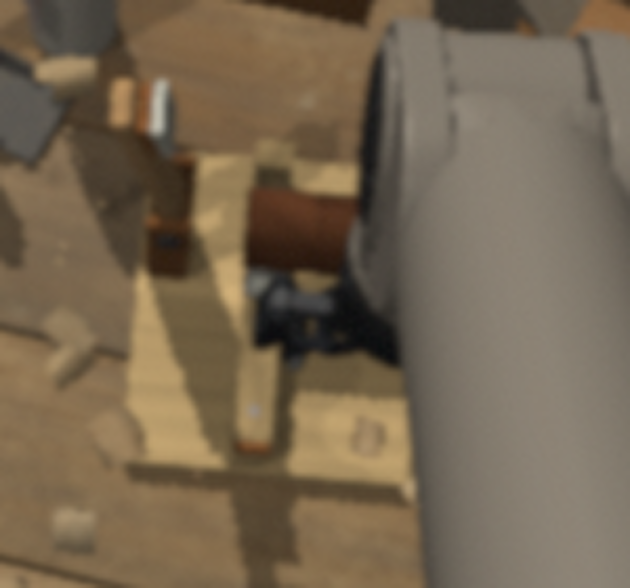

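Run:
```python
from h import *
import pickle
w=pickle.load(open("w4.pkl","rb"))
for n,u,v,z in (("spL end",516,445,.0599),("step",450,430,.08),("step-top",450,440,.087),("front edge",400,406,.06),("far edge",400,482,.075),("stopR",315,236,.056),("stopL",503,238,.056),("rolR near face",327,380,.035),("rolL",486,380,.035),("baseFL",595,226,.012),("baseFR",297,221,.012)):
    print(n,(tocr(wz(w,u*.64,v*.64,z))*1e3).round(1))
im=cv2.imread("pics/w4.png"); cv2.imwrite("pics/w4c.png",cv2.resize(im[230:330,160:350],None,fx=4,fy=4,interpolation=cv2.INTER_CUBIC))
```

```text
spL end [ 4.1 80.4 59.9]
step [-24.4  28.6  80. ]
step-top [-21.1  28.3  87. ]
front edge [-31.3  -4.8  60. ]
far edge [24.9 -5.1 75. ]
stopR [-148.7  -57.4   56. ]
stopL [-147.6   60.1   56. ]
rolR near face [-38.  -59.5  35. ]
rolL [-38.4  58.2  35. ]
baseFL [-151.1  140.    12. ]
baseFR [-152.6  -79.7   12. ]
```

View pics/w4c.png

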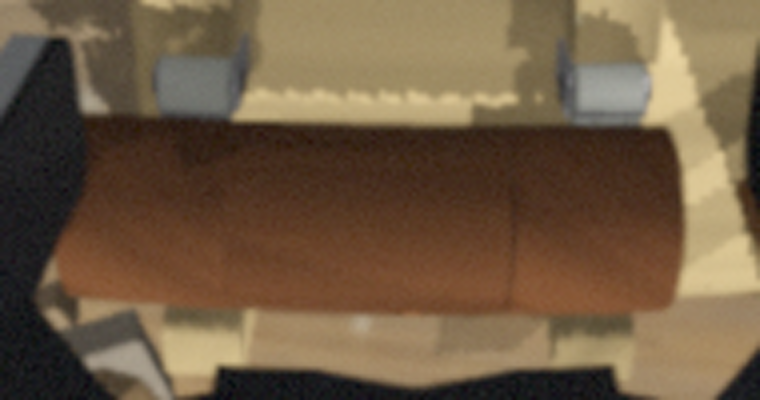

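carry_out(
  motion="1 -31 -36 0 0; 1 -31 -36 0 0; 1 -31 -36 0 0; 1 -31 -35 20 0; 1 0 0 35 0; 1 0 0 35 0; 1 0 0 30 0; 1 0 0 20 0",
)

```text
clock: 6.4
tcp_pos: [0.6221, -0.1974, 0.0534]
orientation: [-0.146, -3.135, -0.001]
contact_force: [-0.6, 0.7, 0.2]
grip_width: -0.0004
```

carry_out(
  motion="1 0 10 0 0; 1 0 8 0 0; 1 0 4 0 0; 1 0 2 0 0; 1 0 2 0 0; 1 0 2 0 0; 1 0 0 0 0; 1 0 0 0 0",
)

```text
clock: 7.4
tcp_pos: [0.6261, -0.17, 0.0563]
orientation: [-0.146, -3.138, 0.0]
contact_force: [0.6, -1.1, 0.1]
grip_width: 0.0002
```

Run:
```python
from h import *
st()
a=snap("scene","s5"); cv2.imwrite("pics/s5c.png",cv2.resize(a[100:280,220:420],None,fx=3.3,fy=3.3,interpolation=cv2.INTER_CUBIC))
```

```text
t 7.4 tcp_cr mm [   1.8 -112.1   56.3] tooly yaw -0.093 tz [-0. -0. -1.] w 0.0002 F [ 0.6 -1.1  0.1] q7 [-0.08  0.66  0.35  1.77 -0.31  0.77  1.91]
```

View pics/s5c.png

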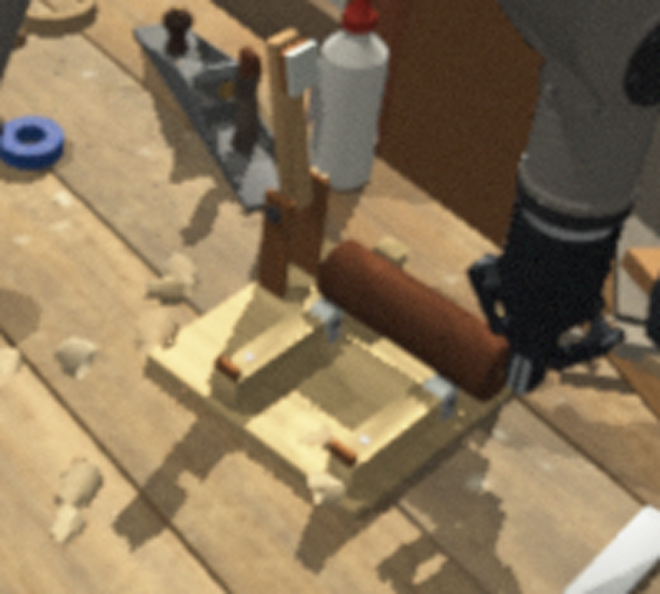

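carry_out(
  motion="1 0 2 0 0; 1 0 2 0 0; 1 0 2 0 0; 1 0 2 0 0; 1 0 1 0 0; 1 0 1 0 0; 1 0 1 0 0; 1 0 0 0 0",
)

```text
clock: 8.45
tcp_pos: [0.6272, -0.1588, 0.0563]
orientation: [0.146, 3.138, 0.0]
contact_force: [-0.1, -2.0, -0.2]
grip_width: 0.0005
```

Run:
```python
from h import *
st()
a=snap("top","t6"); cv2.imwrite("pics/t6c.png",cv2.resize(a[80:220,230:380],None,fx=4.2,fy=4.2,interpolation=cv2.INTER_CUBIC))
b=snap("scene","s6"); cv2.imwrite("pics/s6c.png",cv2.resize(b[100:280,220:420],None,fx=3.3,fy=3.3,interpolation=cv2.INTER_CUBIC))
```

```text
t 8.45 tcp_cr mm [   1.9 -100.8   56.3] tooly yaw -0.093 tz [ 0.  0. -1.] w 0.0005 F [-0.1 -2.  -0.2] q7 [-0.1   0.66  0.35  1.77 -0.31  0.77  1.89]
```

View pics/t6c.png

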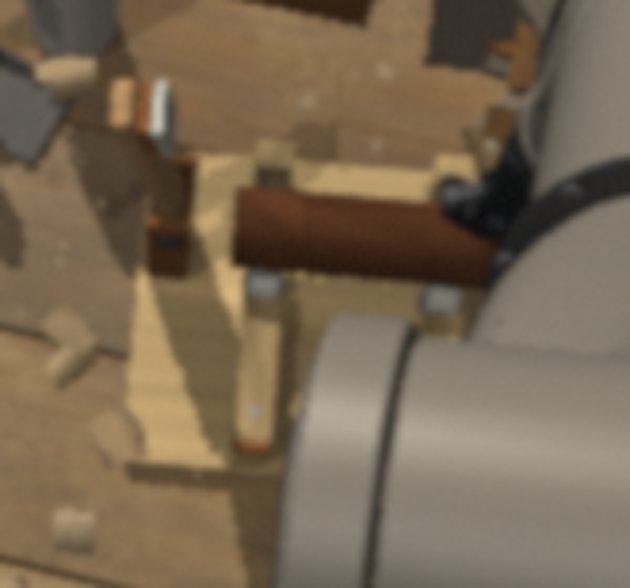

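View pics/s6c.png

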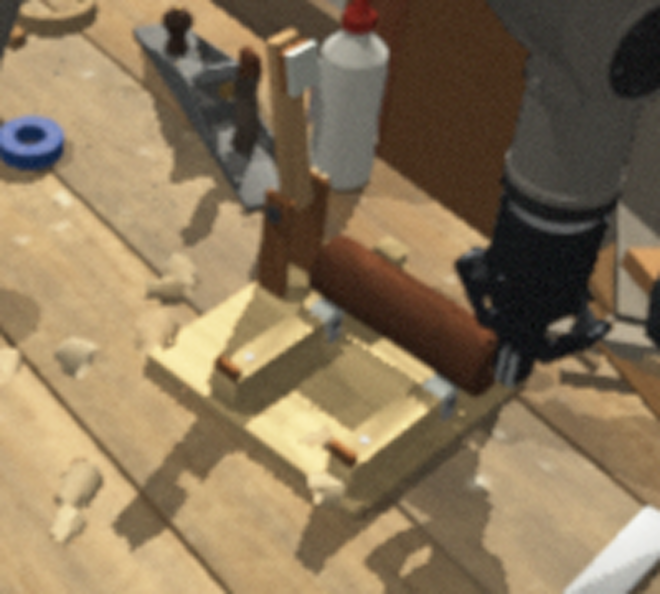

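Run:
```python
from h import *
for u,v in((236,225),(248,225),(236,190)): print((tocr(onz("top",230+u/4.2,80+v/4.2,.07))*1e3).round(1))
for u in (248,286): print((tocr(onz("top",230+u/4.2,80+285/4.2,.044))*1e3).round(1))
```

```text
[-1.1 81.2 70. ]
[-0.5 73.4 70. ]
[23.1 82.7 70. ]
[-33.3  69.6  44. ]
[-31.4  44.3  44. ]
```

carry_out(
  motion="1 0 -12 0 0; 1 0 -5 -20 0; 1 0 0 -30 0; 1 -5 20 0 0; 1 -4 20 0 0; 1 0 17 5 0; 1 0 0 10 0; 1 0 0 0 0",
)

```text
clock: 9.55
tcp_pos: [0.6384, -0.1201, 0.0895]
orientation: [-0.146, -3.135, 0.001]
contact_force: [-0.5, -0.8, -0.5]
grip_width: 0.0001
```

carry_out(
  motion="1 0 0 3 0; 1 0 0 2 0; 1 0 0 1 0; 1 0 0 1 0; 1 0 0 0 0; 1 0 0 0 0; 1 0 0 0 0; 1 0 0 0 0",
)

```text
clock: 10.55
tcp_pos: [0.642, -0.1214, 0.0865]
orientation: [0.147, 3.133, -0.002]
contact_force: [1.4, -1.6, 9.5]
grip_width: -0.0003
```

Run:
```python
from h import *
st()
```

```text
t 10.55 tcp_cr mm [ 13.1 -62.3  86.5] tooly yaw -0.094 tz [ 0.005 -0.001 -1.   ] w -0.0003 F [ 1.4 -1.6  9.5] q7 [-0.17  0.62  0.37  1.75 -0.29  0.82  1.81]
```

carry_out(
  motion="1 0 0 -1.5 0; 1 4 0 0 0; 1 4 0 0 0; 1 4 0 0 0; 1 4 0 0 0; 1 4 0 0 0; 1 2 0 0 0; 1 0 0 0 0",
)

```text
clock: 11.55
tcp_pos: [0.6185, -0.1187, 0.087]
orientation: [0.147, 3.136, -0.001]
contact_force: [-0.8, -0.9, 8.0]
grip_width: 0.0001
```

```bash
python3 look.py w7; python3 -c "
from h import *
b=snap('scene','s7'); cv2.imwrite('pics/s7c.png',cv2.resize(b[100:280,220:420],None,fx=3.3,fy=3.3,interpolation=cv2.INTER_CUBIC))"
```

```text
t 11.55 tcp_cr mm [-10.5 -61.7  87. ] tooly yaw -0.094 tz [ 0.002 -0.    -1.   ] w 0.0001 F [-0.8 -0.9  8. ] q7 [-0.18  0.59  0.37  1.8  -0.29  0.8   1.81]
```

View pics/w7b.png

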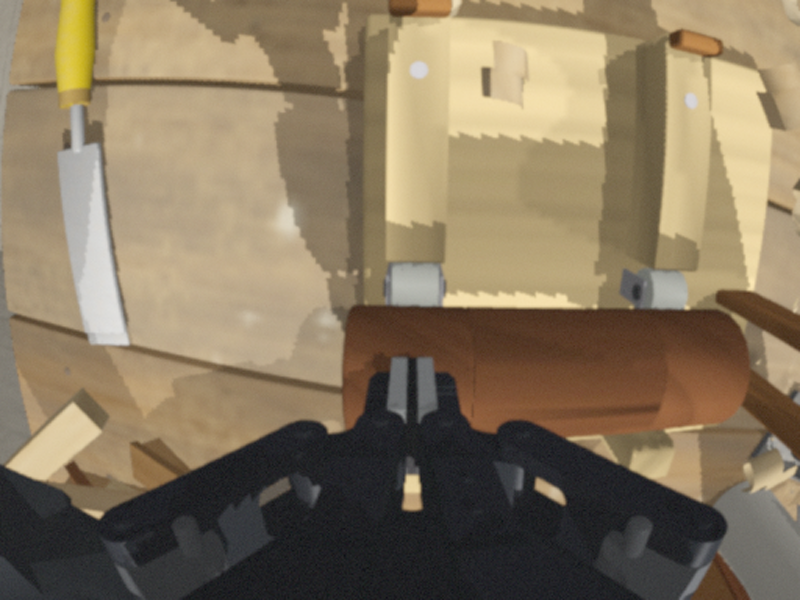

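View pics/s7c.png

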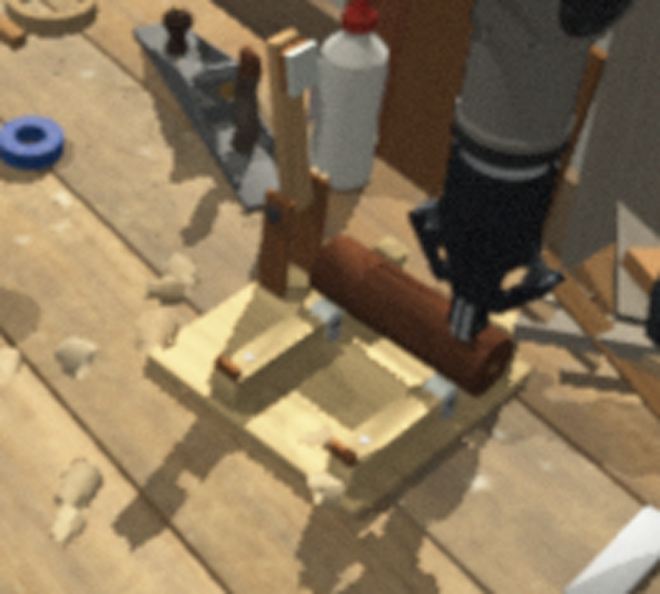

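carry_out(
  motion="1 0 0 -8 0; 1 -22 0 0 0; 1 0 0 5 0; 1 0 0 2.5 0; 1 6 0 0 0; 1 6 0 0 0; 1 6 0 0 0; 1 4 0 0 0",
)

```text
clock: 12.7
tcp_pos: [0.6179, -0.1173, 0.0871]
orientation: [0.145, 3.137, 0.001]
contact_force: [0.5, 0.6, 4.5]
grip_width: -0.0
```

```bash
python3 look.py w8
```

```text
t 12.7 tcp_cr mm [-11.2 -60.5  87.1] tooly yaw -0.093 tz [ 0.002  0.001 -1.   ] w -0.0 F [0.5 0.6 4.5] q7 [-0.18  0.59  0.37  1.81 -0.29  0.8   1.81]
```

View pics/w8b.png

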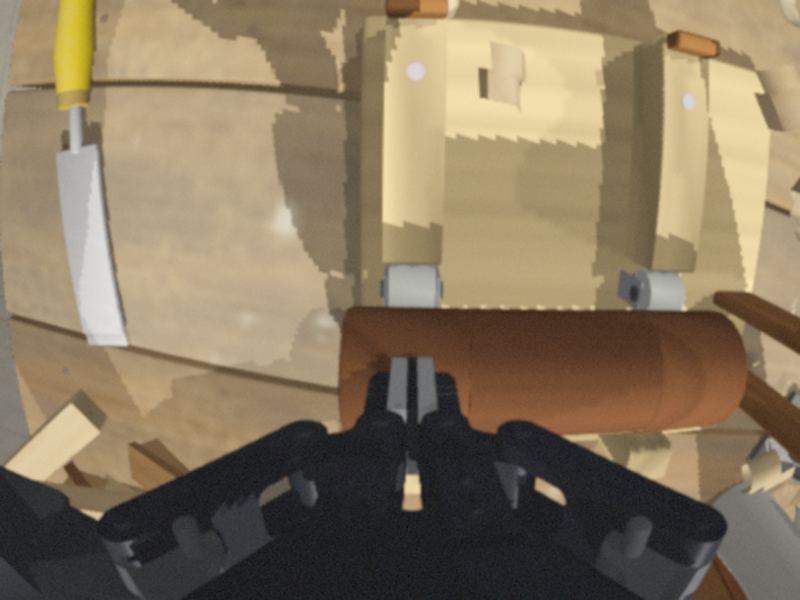

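carry_out(
  motion="1 0 0 -8 0; 1 0 0 -4 0; 1 0 0 0 0; 1 -12 0 0 0; 1 -11 0 0 0; 1 0 0 6 0; 1 0 0 6 0; 1 0 0 1 0",
)

```text
clock: 13.8
tcp_pos: [0.6424, -0.1203, 0.0863]
orientation: [0.146, 3.135, -0.0]
contact_force: [0.8, 0.6, 10.2]
grip_width: -0.0002
```

carry_out(
  motion="1 0 0 0 0; 1 4 0 0 0; 1 4 0 0 0; 1 4 0 0 0; 1 4 0 0 0; 1 4 0 0 0; 1 3 0 0 0; 1 0 0 0 0",
)

```text
clock: 14.8
tcp_pos: [0.6196, -0.1178, 0.087]
orientation: [0.145, 3.134, 0.001]
contact_force: [0.1, 1.3, 11.0]
grip_width: 0.0
```

```bash
python3 look.py w9
```

```text
t 14.8 tcp_cr mm [ -9.5 -60.7  87. ] tooly yaw -0.093 tz [ 0.004  0.    -1.   ] w 0.0 F [ 0.1  1.3 11. ] q7 [-0.18  0.59  0.37  1.8  -0.29  0.8   1.81]
```

View pics/w9b.png

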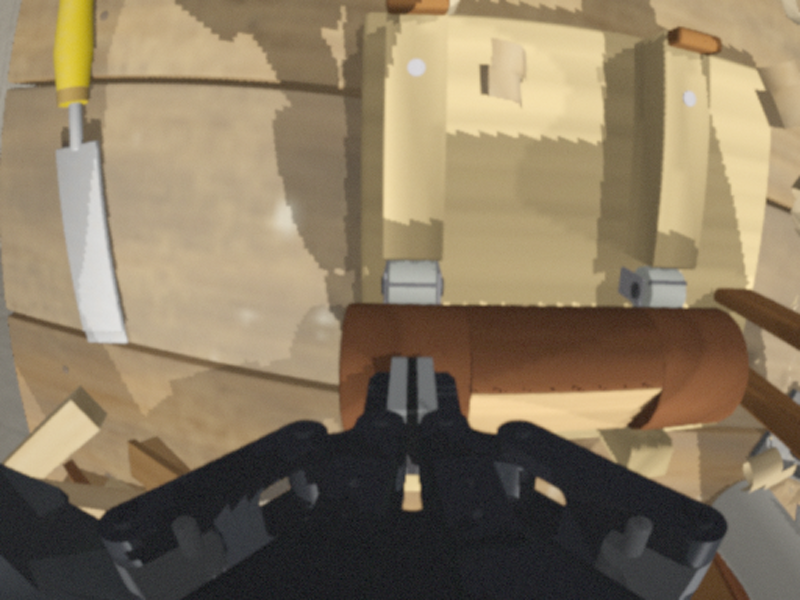

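```bash
cat > ang.py <<'E'
from h import *
import pickle,sys
w=pickle.load(open(sys.argv[1]+".pkl","rb"))
ox=float(sys.argv[2])/1e3
for a in sys.argv[3:]:
    u,v=map(float,a.split(","))
    e,d=wray(w,u*.64,v*.64)
    # to cradle frame
    e2=tocr(e); d2=tocr(e+d)-e2
    ox_,oz=e2[0]-ox,e2[2]-.0599
    A=d2[0]**2+d2[2]**2;B=2*(ox_*d2[0]+oz*d2[2]);C=ox_**2+oz**2-.0275**2
    D=B*B-4*A*C
    if D<0: print(a,"miss",D);continue
    t=(-B-np.sqrt(D))/2/A; X=e2+t*d2
    print(a,(X*1e3).round(1),"angle",round(float(np.arctan2(X[0]-ox,X[2]-.0599)),3))
E
python3 ang.py w9 2 480,392 570,390 650,388
```

```text
480,392 [ -4.3 -36.7  86.7] angle -0.23
570,390 [-3.9 -3.2 86.8] angle -0.217
650,388 [-2.8 30.7 87. ] angle -0.176
```

carry_out(
  motion="1 0 0 -8 0; 1 0 0 -4 0; 1 0 0 0 0; 1 -10 0 0 0; 1 -9 0 0 0; 1 0 0 6 0; 1 0 0 6 0; 1 0 0 0 0",
)

```text
clock: 15.9
tcp_pos: [0.6391, -0.12, 0.087]
orientation: [0.146, 3.133, -0.0]
contact_force: [2.3, 0.7, 9.5]
grip_width: -0.0001
```

carry_out(
  motion="1 0 0 0 0; 1 3 0 0 0; 1 3 0 0 0; 1 3 0 0 0; 1 3 0 0 0; 1 3 0 0 0; 1 0 0 0 0; 1 0 0 0 0",
)

```text
clock: 16.9
tcp_pos: [0.624, -0.1183, 0.0871]
orientation: [0.145, 3.134, 0.0]
contact_force: [-0.4, 0.8, 11.9]
grip_width: -0.0002
```

```bash
python3 look.py w10
```

```text
t 16.9 tcp_cr mm [ -5.1 -60.8  87.1] tooly yaw -0.093 tz [ 0.005  0.    -1.   ] w -0.0002 F [-0.4  0.8 11.9] q7 [-0.18  0.6   0.37  1.79 -0.29  0.8   1.81]
```

View pics/w10b.png

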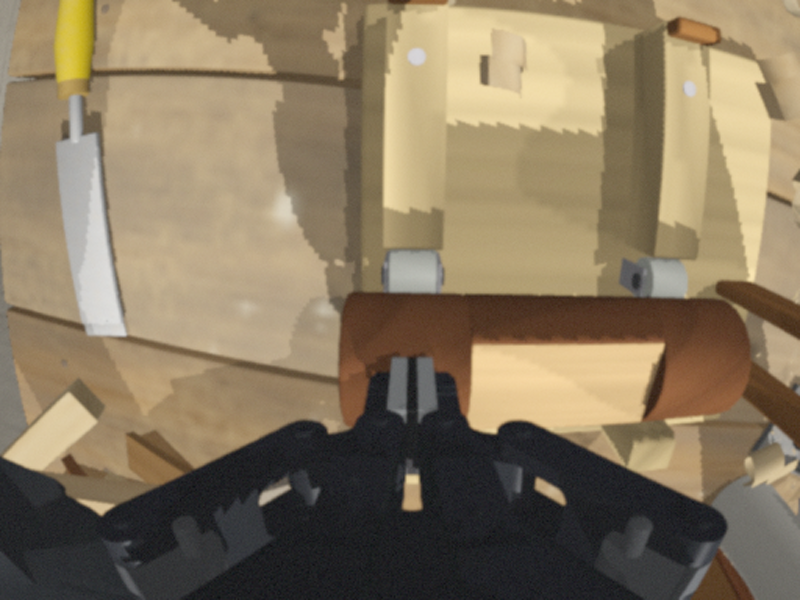

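```bash
python3 ang.py w10 2 480,344 570,343 650,342; python3 ang.py w10 0 570,343
python3 - <<'E'
from h import *
import pickle
w=pickle.load(open("w10.pkl","rb"))
# silhouette near edge & far
for p in((500,295),(650,298),(500,432)):
    for z in(.06,.0705,.0794): print(p,z,(tocr(wz(w,p[0]*.64,p[1]*.64,z))*1e3).round(1))
b=snap('scene','s10'); cv2.imwrite('pics/s10c.png',cv2.resize(b[100:280,220:420],None,fx=3.3,fy=3.3,interpolation=cv2.INTER_CUBIC))
E
```

```text
480,344 [-15.7 -36.9  80.9] angle -0.699
570,343 [-15.6  -3.7  81. ] angle -0.694
650,342 [-15.2  29.9  81.4] angle -0.674
570,343 [-16.1  -4.1  82.2] angle -0.625
(500, 295) 0.06 [-27.2 -26.7  60. ]
(500, 295) 0.0705 [-30.4 -28.8  70.5]
(500, 295) 0.0794 [-33.2 -30.6  79.4]
(650, 298) 0.06 [-26.   39.2  60. ]
(650, 298) 0.0705 [-29.3  33.   70.5]
(650, 298) 0.0794 [-32.1  27.8  79.4]
(500, 432) 0.06 [ 35.8 -21.9  60. ]
(500, 432) 0.0705 [ 28.7 -24.3  70.5]
(500, 432) 0.0794 [ 22.6 -26.4  79.4]
```

View pics/s10c.png

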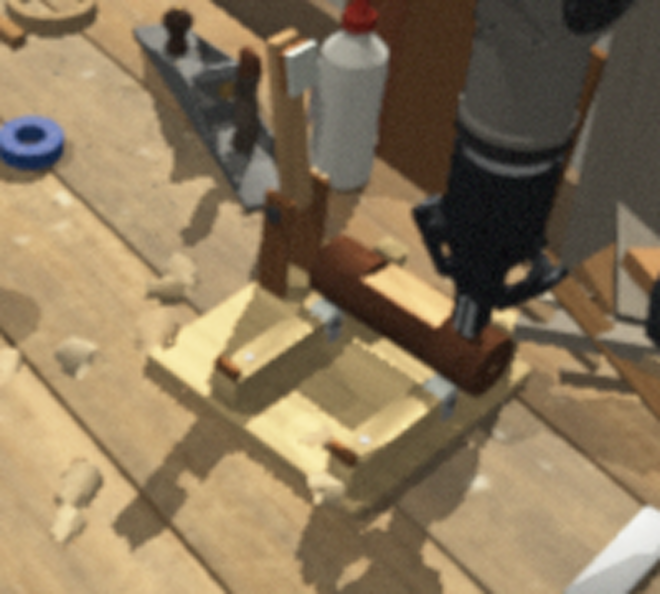

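carry_out(
  motion="1 1 0 0 0; 1 1 0 0 0; 1 1 0 0 0; 1 0 0 0 0; 1 0 0 0 0; 1 0 0 -6 0; 1 0 0 -20 0; 1 0 0 -20 0",
)

```text
clock: 18.05
tcp_pos: [0.6187, -0.118, 0.1325]
orientation: [-0.146, -3.138, 0.0]
contact_force: [1.1, -0.3, 1.0]
grip_width: 0.0001
```

carry_out(
  motion="1 20 0 -20 0; 1 20 0 -20 0; 1 20 0 -10 0; 1 20 10 0 0; 0.5 10 10 0 0; 0 0 10 0 0; 0 0 10 0 0; 0 0 0 0 0",
)

```text
clock: 19.05
tcp_pos: [0.5337, -0.0686, 0.1811]
orientation: [0.143, 3.138, 0.0]
contact_force: [-0.6, 0.4, 0.7]
grip_width: 0.0725
```

```bash
python3 look.py w11
```

```text
t 19.05 tcp_cr mm [-99.6 -19.7 181.1] tooly yaw -0.091 tz [ 0.  0. -1.] w 0.0725 F [-0.6  0.4  0.7] q7 [-0.34  0.33  0.43  1.96 -0.17  0.89  1.66]
```

View pics/w11b.png

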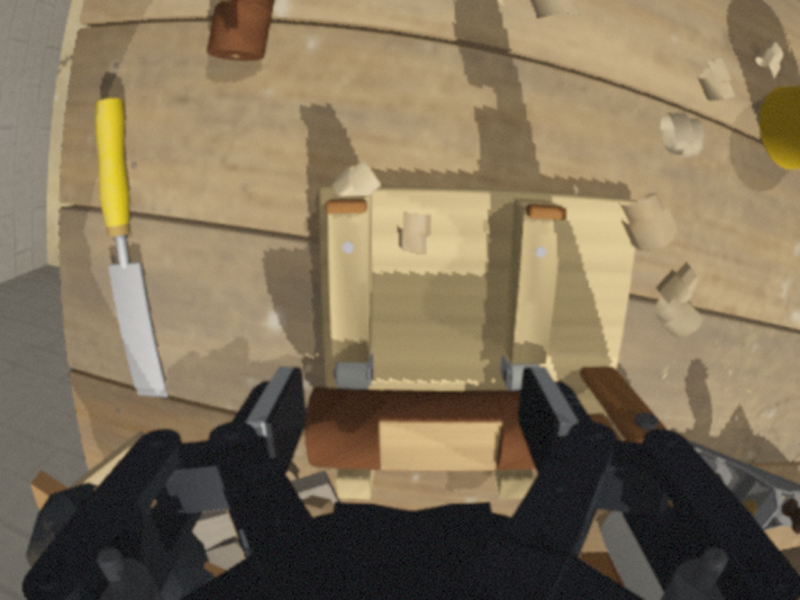

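View pics/w11tc.png

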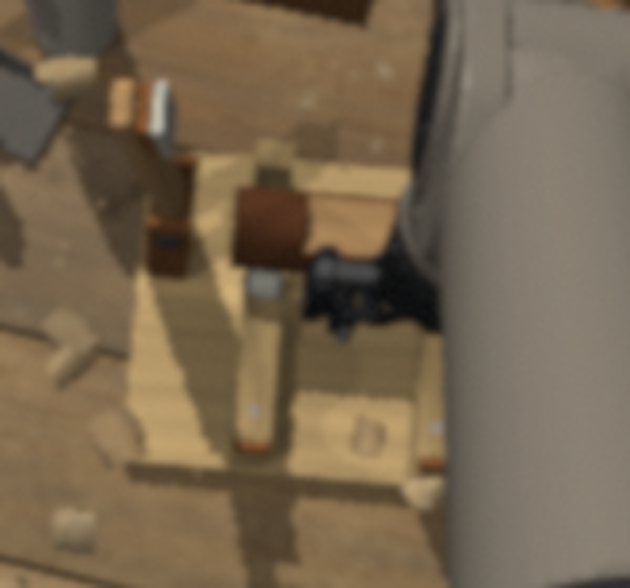

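```bash
python3 ang.py w11 1.5 385,421 440,421.5 495,422;python3 - <<'E'
from h import *
import pickle
w=pickle.load(open("w11.pkl","rb"))
for p in((340,391),(440,391)):
    for z in(.06,.0705): print(p,z,(tocr(wz(w,p[0]*.64,p[1]*.64,z))*1e3).round(1))
im=cv2.imread("pics/w11.png"); cv2.imwrite("pics/w11c.png",cv2.resize(im[230:320,180:350],None,fx=4.5,fy=4.5,interpolation=cv2.INTER_CUBIC))
E
```

```text
385,421 [-18.  -35.9  79.3] angle -0.788
440,421.5 [-17.8  -2.   79.5] angle -0.78
495,422 [-17.1  32.4  80.1] angle -0.745
(340, 391) 0.06 [-28.2 -66.   60. ]
(340, 391) 0.0705 [-33.9 -64.1  70.5]
(440, 391) 0.06 [-28.9  -1.3  60. ]
(440, 391) 0.0705 [-34.6  -2.   70.5]
```

View pics/w11c.png

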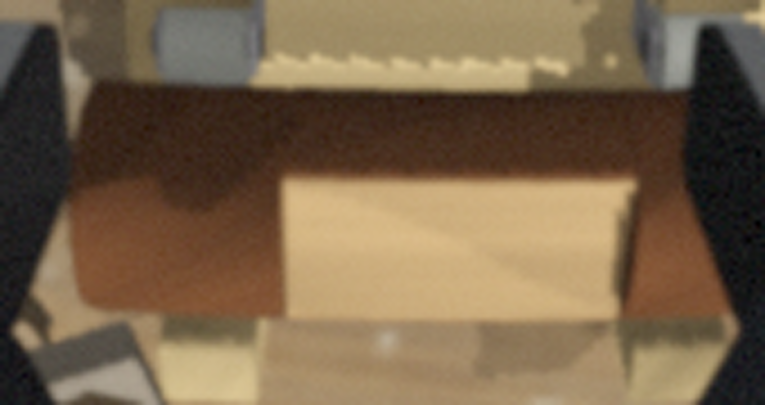

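Run:
```python
from h import *
pr=lambda *a:print(*a)
pr("bottle base",(tocr(onz("scene",325,153,0))*1e3).round(0)); 
for z in(.1,.15,.2): pr("bottle cap top",z,(tocr(onz("scene",328.5,101,z))*1e3).round(0),(tocr(onz("top",243,57,z))*1e3).round(0))
pr("tin",(tocr(onz("top",196,209,.069))*1e3).round(0)); pr("tape",(tocr(onz("top",162,140,.019))*1e3).round(0))
# arm tip: pad/bar end corners in top crop, scene crop(s10c)
for z in(.23,.24,.25): pr("armend top",z,(tocr(onz("top",230+130/4.2,80+104/4.2,z))*1e3).round(0),"scene",(tocr(onz("scene",220+283/3.3,100+37/3.3,z))*1e3).round(0))
pr("plane",[(tocr(onz("top",u,v,.03))*1e3).round(0) for u,v in((150,60),(240,112))])
```

```text
bottle base [167. 195.   0.]
bottle cap top 0.1 [283. 292. 100.] [204. 217. 100.]
bottle cap top 0.15 [215. 242. 150.] [176. 212. 150.]
bottle cap top 0.2 [147. 193. 200.] [148. 208. 200.]
tin [-228.  307.   69.]
tape [-29. 435.  19.]
armend top 0.23 [ 10. 152. 230.] scene [ 22. 171. 230.]
armend top 0.24 [  6. 152. 240.] scene [  9. 161. 240.]
armend top 0.25 [  1. 152. 250.] scene [ -3. 151. 250.]
plane [array([213., 498.,  30.]), array([ 69., 217.,  30.])]
```

carry_out(
  motion="1 0 0 -5 0.18; 1 0 0 -5 0.18; 1 0 0 -5 0.18; 1 0 0 -5 0.18; 1 0 0 -5 0.18; 1 0 0 -5 0.18; 1 0 0 -5 0.18; 1 0 0 -5 0.18",
)

```text
clock: 20.15
tcp_pos: [0.5331, -0.0704, 0.2214]
orientation: [2.186, 2.256, -0.001]
contact_force: [-0.9, -1.3, -0.5]
grip_width: 0.0001
```

carry_out(
  motion="1 0 0 0 0.13; 1 40 0 0 0; 1 40 0 0 0; 1 40 0 0 0; 1 40 0 0 0; 1 40 0 0 0; 1 40 0 0 0; 1 20 0 0 0",
)

```text
clock: 21.15
tcp_pos: [0.557, 0.1912, 0.221]
orientation: [2.319, 2.12, -0.0]
contact_force: [0.3, -0.4, -0.1]
grip_width: -0.0
```

```bash
python3 look.py w12; python3 -c "
from h import *
b=snap('scene','s12'); cv2.imwrite('pics/s12c.png',cv2.resize(b[40:260,180:420],None,fx=2.7,fy=2.7,interpolation=cv2.INTER_CUBIC))"
```

```text
t 21.15 tcp_cr mm [-100.5  241.1  221. ] tooly yaw -1.66 tz [-0. -0. -1.] w -0.0 F [ 0.3 -0.4 -0.1] q7 [-0.98  0.42  0.72  1.81 -0.32  1.03 -0.23]
```

View pics/s12c.png

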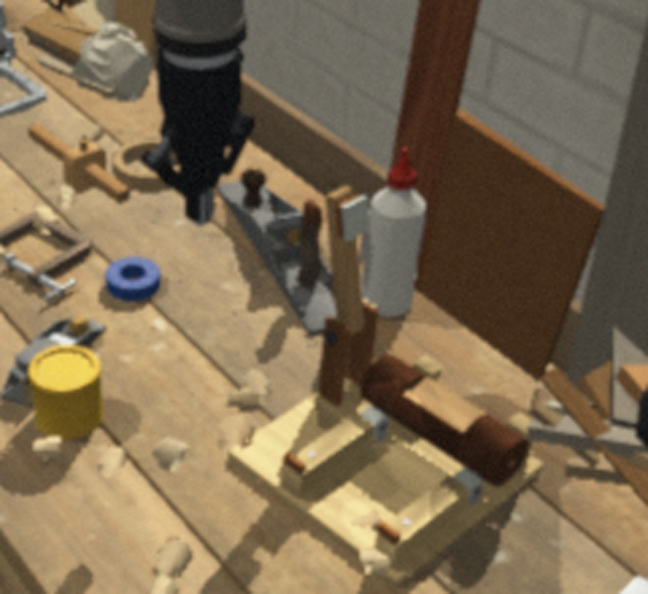

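View pics/w12b.png

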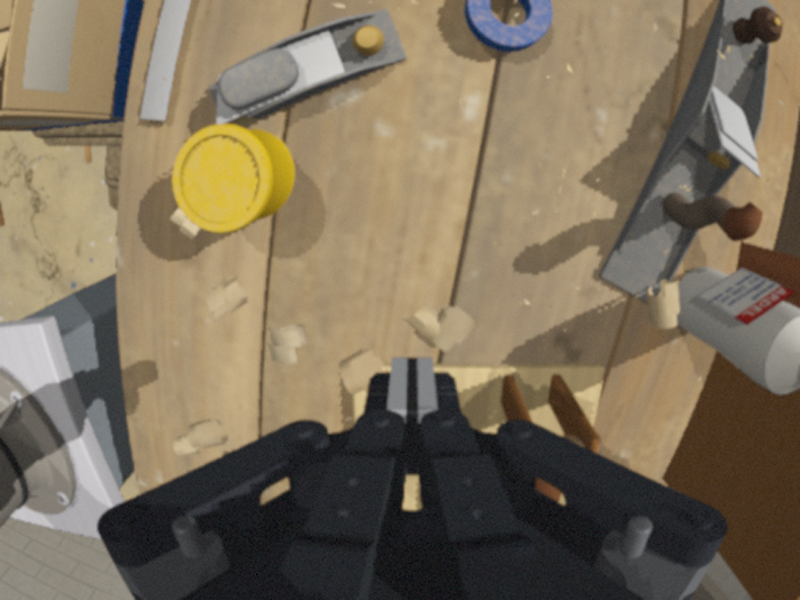

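carry_out(
  motion="1 0 25 0 0; 1 0 25 0 0; 1 0 25 0 0; 1 -5 20 0 0; 1 -10 3 0 0; 1 -10 0 0 0; 1 -10 0 0 0; 1 0 0 0 0",
)

```text
clock: 22.3
tcp_pos: [0.6508, 0.1438, 0.2217]
orientation: [-2.323, -2.115, -0.0]
contact_force: [-0.5, -0.2, -0.4]
grip_width: 0.0
```

```bash
python3 -c "
from h import *
st()
b=snap('scene','s13'); cv2.imwrite('pics/s13c.png',cv2.resize(b[40:260,180:420],None,fx=2.7,fy=2.7,interpolation=cv2.INTER_CUBIC))"
```

```text
t 22.3 tcp_cr mm [ -2.7 202.6 221.7] tooly yaw -1.665 tz [ 0.  0. -1.] w 0.0 F [-0.5 -0.2 -0.4] q7 [-0.78  0.55  0.7   1.62 -0.38  1.11 -0.08]
```

View pics/s13c.png

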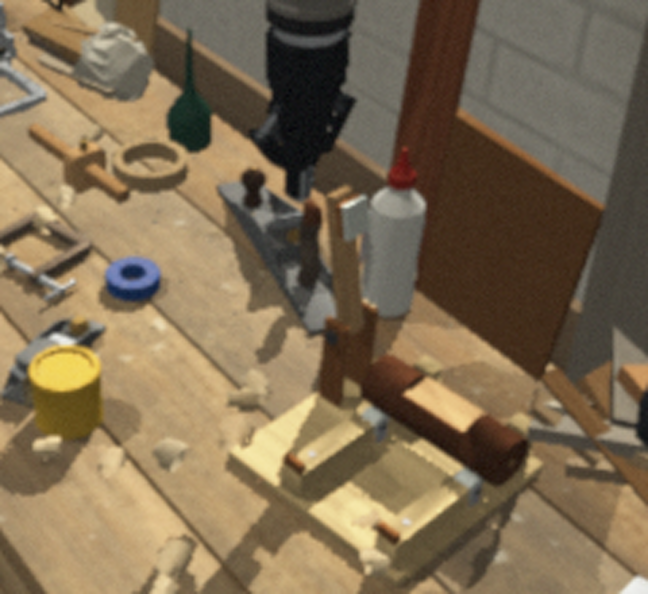

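carry_out(
  motion="1 -12 0 0 0; 1 -10 0 0 0; 1 -10 0 0 0; 1 -10 0 0 0; 1 -10 0 0 0; 1 -10 0 0 0; 1 -10 0 1 0; 1 -10 0 1 0",
)

```text
clock: 23.35
tcp_pos: [0.6436, 0.0629, 0.2192]
orientation: [-2.321, -2.117, 0.0]
contact_force: [-1.2, 1.2, 1.4]
grip_width: -0.0002
```

```bash
python3 -c "
from h import *
st()
b=snap('scene','s14'); cv2.imwrite('pics/s14c.png',cv2.resize(b[40:260,180:420],None,fx=2.7,fy=2.7,interpolation=cv2.INTER_CUBIC))"
```

```text
t 23.35 tcp_cr mm [ -2.3 121.4 219.2] tooly yaw -1.663 tz [-0.  0. -1.] w -0.0002 F [-1.2  1.2  1.4] q7 [-0.69  0.52  0.71  1.68 -0.37  1.08  0.04]
```

View pics/s14c.png

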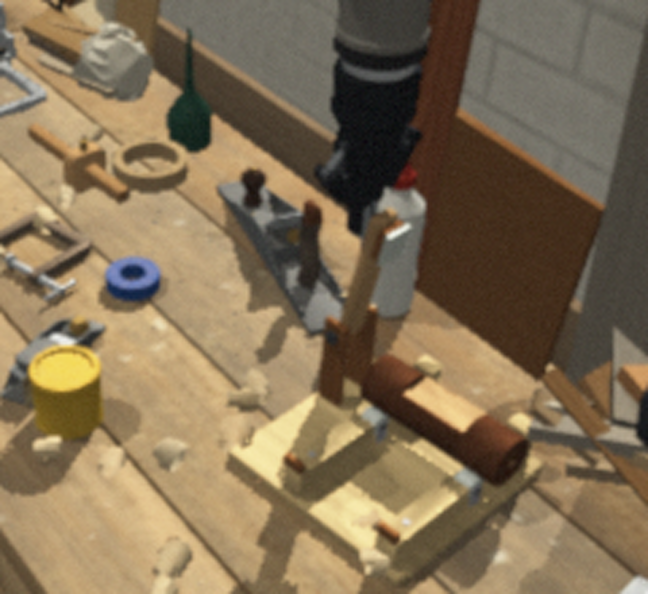

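carry_out(
  motion="1 -9 0 2 0; 1 -11 0 4 0; 1 -11 0 4 0; 1 -11 0 5 0; 1 -10 0 6 0; 1 -9 0 8 0; 1 -9 0 8 0; 1 -7 0 9 0",
)

```text
clock: 24.4
tcp_pos: [0.6366, -0.0139, 0.1727]
orientation: [2.321, 2.116, -0.0]
contact_force: [-0.2, -0.3, 0.5]
grip_width: -0.0
```

```bash
python3 -c "
from h import *
st()
b=snap('scene','s15'); cv2.imwrite('pics/s15c.png',cv2.resize(b[40:260,180:420],None,fx=2.7,fy=2.7,interpolation=cv2.INTER_CUBIC))"
```

```text
t 24.4 tcp_cr mm [ -2.2  44.3 172.7] tooly yaw -1.663 tz [ 0. -0. -1.] w -0.0 F [-0.2 -0.3  0.5] q7 [-0.56  0.55  0.68  1.74 -0.41  0.99  0.19]
```

View pics/s15c.png

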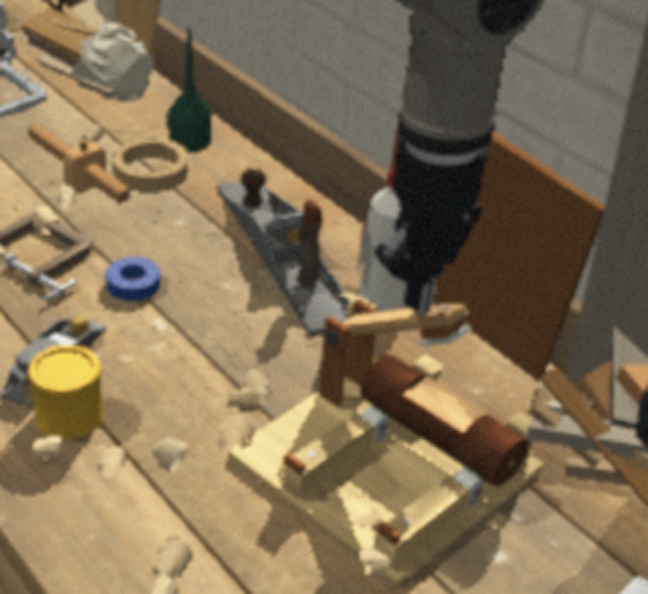

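carry_out(
  motion="1 -7 0 9 0; 1 -6 0 11 0; 1 -7 0 10 0; 1 -8 0 9 0; 1 -7 0 8 0; 1 -5 0 7 0; 1 -2 0 4 0; 1 0 0 3 0",
)

```text
clock: 25.45
tcp_pos: [0.6328, -0.0553, 0.1122]
orientation: [2.321, 2.116, -0.0]
contact_force: [-0.7, -0.3, 1.0]
grip_width: -0.0001
```

carry_out(
  motion="1 0 0 2 0; 1 0 0 1 0; 1 0 0 1 0; 1 0 0 1 0; 1 0 0 1 0; 1 0 0 0 0; 1 0 0 0 0; 1 0 0 0 0",
)

```text
clock: 26.45
tcp_pos: [0.633, -0.0549, 0.109]
orientation: [-2.321, -2.116, -0.003]
contact_force: [-8.3, 1.3, 21.2]
grip_width: -0.0001
```

```bash
python3 -c "
from h import *
st()
b=snap('scene','s16'); cv2.imwrite('pics/s16c.png',cv2.resize(b[100:280,220:420],None,fx=3.3,fy=3.3,interpolation=cv2.INTER_CUBIC))"
```

```text
t 26.45 tcp_cr mm [ -2.    3.2 109. ] tooly yaw -1.663 tz [ 0.001  0.002 -1.   ] w -0.0001 F [-8.3  1.3 21.2] q7 [-0.46  0.63  0.63  1.79 -0.47  0.88  0.3 ]
```

View pics/s16c.png

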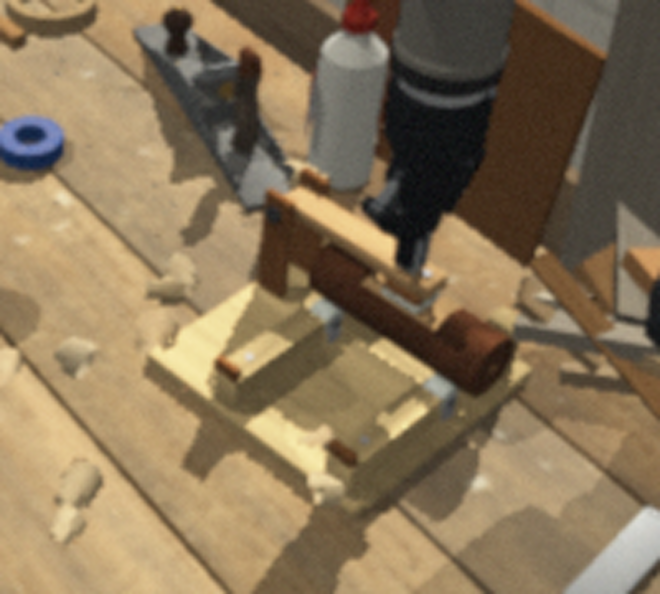

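carry_out(
  motion="1 0 0 -4 0; 1 0 0 -6 0; 1 0 0 -20 0; 1 0 0 -30 0; 1 0 -10 -20 0; 1 0 -30 -15 0; 1 0 -40 0 0; 1 0 -40 0 0",
)

```text
clock: 27.5
tcp_pos: [0.5126, -0.044, 0.2023]
orientation: [2.321, 2.116, 0.002]
contact_force: [-0.2, -0.3, -0.1]
grip_width: 0.0003
```

carry_out(
  motion="1 60 0 0 0; 1 60 0 0 0; 1 60 0 0 0; 1 60 0 0 0; 1 20 0 0 0; 1 0 0 0 0; 1 0 0 0 0; 1 0 0 0 0",
)

```text
clock: 28.5
tcp_pos: [0.5375, 0.2127, 0.2017]
orientation: [2.325, 2.113, 0.0]
contact_force: [0.8, 0.2, -0.4]
grip_width: 0.0003
```

```bash
python3 look.py w17; python3 -c "
from h import *
b=snap('scene','s17'); cv2.imwrite('pics/s17c.png',cv2.resize(b[100:280,220:420],None,fx=3.3,fy=3.3,interpolation=cv2.INTER_CUBIC))
a=cv2.imread('pics/w17t.png')
for n,u,v in(('tin',196,209),): print(n)
h=cv2.cvtColor(a,cv2.COLOR_BGR2HSV); h0=cv2.cvtColor(cv2.imread('pics/top0.png'),cv2.COLOR_BGR2HSV)
for H in(h0,h):
  for lo,hi in(((20,150,100),(32,255,255)),((105,120,60),(125,255,255))):
    m=cv2.inRange(H,lo,hi); m[:, 330:]=0; m[:100]=0; m[240:]=0; n,l,s,c=cv2.connectedComponentsWithStats(m); k=1+s[1:,4].argmax(); print(c[k].round(1),s[k,4])
"
```

```text
t 28.5 tcp_cr mm [-121.9  260.7  201.7] tooly yaw -1.666 tz [ 0. -0. -1.] w 0.0003 F [ 0.8  0.2 -0.4] q7 [-1.01  0.41  0.69  1.86 -0.31  0.98 -0.28]
tin
[196.1 209.8] 612Traceback (most recent call last):
  File "<string>", line 9, in <module>
    m=cv2.inRange(H,lo,hi); m[:, 330:]=0; m[:100]=0; m[240:]=0; n,l,s,c=cv2.connectedComponentsWithStats(m); k=1+s[1:,4].argmax(); print(c[k].round(1),s[k,4])
                                                                                                                 ~~~~~~~~~~~~~~^^
ValueError: attempt to get argmax of an empty sequence
```

View pics/w17tc.png

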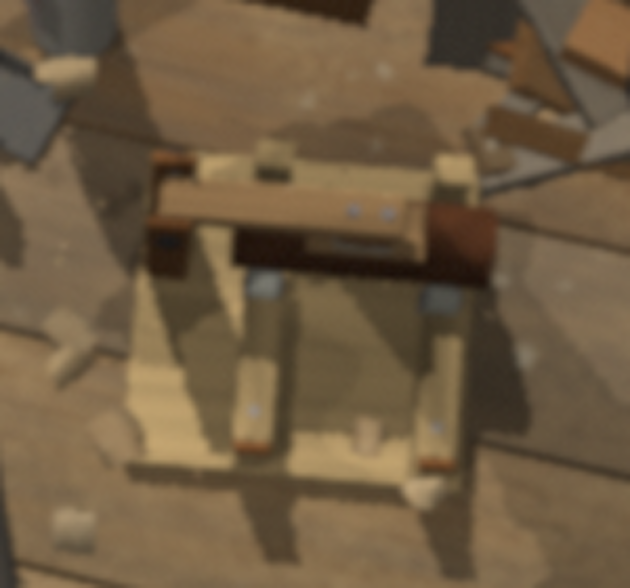

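View pics/s17c.png

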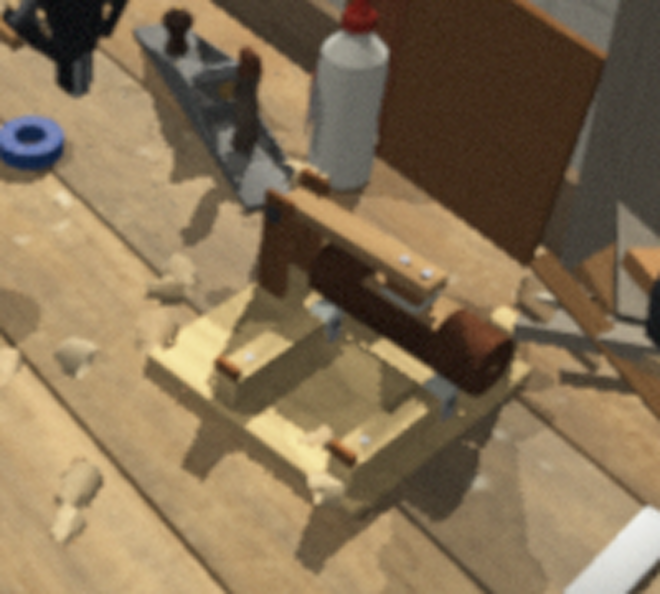

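```bash
python3 -c "
from h import *
im=cv2.imread('pics/w17t.png'); cv2.imwrite('pics/z17.png',cv2.resize(im[115:155,280:355],None,fx=10,fy=10,interpolation=cv2.INTER_CUBIC))
for v in(250,254,258): print((tocr(onz('top',230+310/4.2,80+v/4.2,.0794))*1e3).round(1))
a=cv2.imread('pics/scene0.png');b=cv2.imread('pics/s17.png')
for (y,x,hh,ww) in((160,180,45,45),(130,212,30,35)):
  print(np.abs(a[y:y+hh,x:x+ww].astype(int)-b[y:y+hh,x:x+ww]).mean(), cv2.phaseCorrelate(np.float32(a[y:y+hh,x:x+ww,0]),np.float32(b[y:y+hh,x:x+ww,0])))
cv2.imwrite('pics/cmp.png',np.hstack([cv2.resize(i[120:220,160:260],None,fx=3.5,fy=3.5) for i in(a,b)]))
"
```

```text
[-17.8  32.7  79.4]
[-20.5  32.6  79.4]
[-23.2  32.5  79.4]
8.909958847736625 ((0.39127445030038643, 0.5723728471313017), 0.9661690172737027)
6.9714285714285715 ((0.007375198108725556, -0.06567319970286611), 0.9992860277493795)
```

View pics/z17.png

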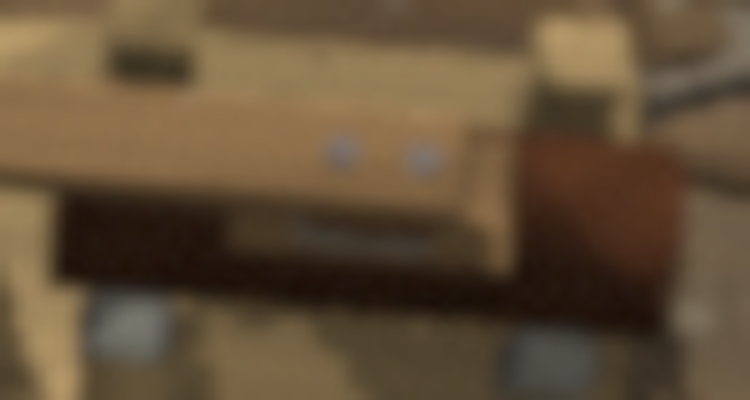

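View pics/cmp.png

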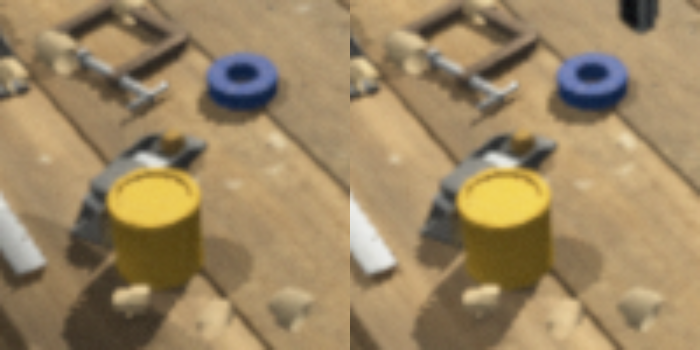

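```bash
python3 -c "
from bench import r
print(r.get_obs()['clock']); print(r.hand_in())"
```

```text
28.65
the job is handed in; nothing more can be done
None
```

The spindle is in the vee with its flat up, the hold-down arm is pressed onto it, and the job is handed in at 28.65 s of the 61 s. `hand_in` gives no verdict.

- **Seating:** I pushed the larger spindle along the rails with half-open fingers and it dropped into the vee. It sat about 8 mm too far right, so I nudged it back to within about 1 mm of centre.
- **Turning:** Four strokes and a small correction on the round end brought the flat up. One stroke went wrong: the return move dragged the spindle the wrong way, so I repeated it with a cleaner lift.
- **Hold-down:** I swung the arm over with shut fingers and pressed it down with about 21 N, then backed the robot off.

**Last checks:**
- **Flat angle:** it measured level to about 0.05 rad before clamping.
- **Arm down:** at full press the fingertip read 109.0 mm, the stated height of the arm's top when it is fully down. After release the camera views show the arm level with the pad on the flat.
- **Tin and tape:** before-and-after pictures show both unmoved. My first automatic colour check stopped with an error on the tape, so this rests on comparing the scene pictures, where the shift was under one pixel.
- **Calibration offset:** my cradle estimate was about 1.5 to 2 mm off along x. I allowed for it in the angle measurement.

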